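# Rack a circuit board and lock the rack

## Robot

A 7-joint arm with a two-finger parallel gripper is mounted at the origin on the work surface. World frame = base frame: x ahead of the robot, y to its left, z up, the work surface at z = 0. Lengths are in mm, angles in degrees, forces in N, time in s.
With the tool pointing down it reaches from about 400 to 925 mm from the base axis. Payload 4.1 kg.
Tool frame: the origin (TCP) lies midway between the tips of the shut fingers; the grasp point (between the pads) lies 19 mm behind it; z points along the fingers, x is the direction in which the jaws open and shut, and the axes are right-handed (so a half turn about z gives the same grasp; the last joint's range is limited). The gripper opens to 85 mm and grips with 20 to 120 N. Pads are 22 mm wide; open, the fingers measure 114 mm over their backs; the gripper's body (76 mm by 85 mm) begins 54 mm behind the grasp point. The pads swing forward as they close: fully open they stand 13 mm farther back than shut.
Start: joints at [-75.745, 22.827, 2.584, 88.041, -1.071, 69.15, -2.905], TCP at [221.52, 611.124, 231.347] pointing down, gripper open.
Joint ranges: [-161.44, 161.44], [-28.35, 127.94], [-78.24, 83.42], [0, 140.83], [-78.03, 258.03], [13.02, 114.36], [-168.23, 168.23]. Speed limits (degrees/s): [147.25, 147.25, 180, 180, 180, 180, 180].

## Interface

Orientations are given as a 3x3 rotation matrix whose columns are the frame's x, y, z axes.
In Python, from station import ctrl, cams, workorder gives the robot as it stands.
- The arm moves only by the tool carry_out, never from a script. Its argument "commands" is a list of rows, each a list of 7 numbers: the shift along the tool's x, y, z in m, then the turn, a rotation vector about the tool's x, y, z in degrees, then the finger opening in m, from 0 to 0.0854. In form: [[dx, dy, dz, rx, ry, rz, gripper], ...]. A call has 1 to 5 rows; each row shifts and turns the pose as measured when the row begins, along the tool's axes as they then stand; what a row does not reach is not made up. A row lasts 1/10 s, in which the tool goes at most 50 mm and 8.59 degrees, less where a joint would pass 70% of its speed; a pose out of reach is approached as far as the arm can. A call with a gripper value outside its range is refused whole. The fingers move at their own pace and stop on an object; the grip force is fixed at half the most. Time passes only in rows, so rows that do not move let the fingers close. It gives the time, the measured TCP pose, the force and the opening at its end, in the units of the state.
- ctrl.sense(): the state, without advancing time (a new reading comes with each control period).
- cams.grab_frame(name): name is "side" or "top"; returns a dict with "color" (400x640x3 uint8, blue, green, red), "depth" (400x640 float32, mm along the optical axis (not along the pixel's ray), 0 where there is no reading), "K" (3x3 intrinsics, pixels), "view" (4x4, takes a point from world to camera coordinates). Camera axes: x right, y down, z forward; pixel columns grow to the right and rows downward; lengths in mm; the calibration is good to about 2 mm. A picture is of the moment at which its call begins.
- workorder.sign_off(): hands the job in, once; it reports no verdict.
The state is a dict: "t": time; "joint_positions": joint angles; "joint_vel": joint speeds; "tau": joint torques, N m; "tcp_pos": TCP position; "eef_rot": TCP orientation; "wrist_force": force on the tool from outside, world axes, zero at the start; "wrist_torque": the same for the moment, N m; "width": finger opening in mm.
Only numpy, scipy, OpenCV 4.12 (cv2) and the standard library are available. Lean on these libraries where they do the work, as an engineer would, in place of code of your own. Each camera call takes 0.05 s, during which the arm holds its last target. There are 200 camera calls.

## Task

Put the red circuit board from the wooden stand into the empty slot of the card rack, the one marked by the two yellow clips, between the green boards and fully home (either way round). Then swing the blue locking bar across over the boards until its hole lines up with the hole in the aluminium post, and push the orange-headed pin from the wooden block down through both, fully home. Leave the green boards in their slots and don't knock the other things on the bench about.

Things in the scene. Friction and masses are not known exactly. Their poses are not given: they have to be found in the camera images.
- red_board: The red circuit board, at first standing upright in the wooden stand. Board 100 (x) x 4 (y, thickness) x 70 mm (z), black chips up to 4 mm off its +y face, and a white pull tab on its top edge to hold it by: 30 (x) x 10 (y) mm, from 68 to 115 mm above the origin, in the middle. Origin at the middle of the lower edge, z up. About 70 g.
- rack: Card rack, fixed. Aluminium base 116 (x) x 170 (y) x 8 mm; two grey comb walls, inner faces at x = -53 and +53 mm, flared lips up to 70 mm high. Their teeth (11 mm deep, peaked tops 62 mm high that lead a board in) form five 7 mm wide slots along x, at y = -40, -20, 0, 20, 40 mm. Boards enter from above and stand on the base, 8 mm above the bench. Origin: centre of the underside, z up.
- slot_clips: The two yellow clips (10 mm wide) outside both comb walls that mark the empty slot. Origin at the middle of the empty slot's floor, between the clips: where the red board's origin must come to rest; the axes are parallel to the rack's (slot runs along x, y is across the slots).
- stand: The wooden stand, fixed, which holds the red board at the start: base 112 (x) x 64 (y) x 10 mm with four posts 40 mm high forming a 7 mm groove along x. The board stands on its base, 10 mm above the bench. Origin at the centre of the underside. Lift the board straight up by 40 mm to clear it.
- pin: The locking pin, at first standing in the wooden block. Steel shank 8 mm diameter, 34 mm long with a tapered nose, then a flange 20 mm in diameter and 4 mm thick, then an orange round grip 14 mm in diameter and 34 mm tall (38 to 72 mm above the nose). Origin at the tip of the nose, z up along the pin. 40 g.
- pin_grip (a point): Point on the pin's axis in the orange grip, 60 mm above the tip.
- pin_tip (a point): The tip of the pin's nose.
- pin_block: The wooden block, fixed, 44 x 44 x 45 mm, with an 11 mm hole in the top in which the pin stands, its flange on the top. Origin at the centre of the underside.
- bar (a joint): Angle (rad) of the blue bar about its upright pivot at rack x = 35, y = 70 mm. 0: it lies over the boards along the rack's -y, its hole above the post's. Positive: open, free end swung to the rack's +x side (counter-clockwise from above). Range -0.15 (past alignment) to 1.2; light friction, stays where left. 14 mm wide, 82 to 88 mm above the bench, 4 mm over seated boards; one not home blocks it.
- bar_knob (a point): Point on the axis of the white round knob (14 mm diameter, 34 mm tall, upright on the bar, 88 to 122 mm above the bench), 111 mm above the bench and 170 mm from the pivot. Its z is up.
- bar_hole (a point): Centre of the 11 mm hole in the bar, at the bar's underside, 138 mm from the pivot (32 mm from the knob).
- post_hole (a point): Centre of the mouth of the 11 mm hole, 36 mm deep, in the top of the square aluminium post of the rack (24 x 24 mm), 80 mm above the bench; rack x = 35, y = -68 mm. Axes as the rack's. With the pin home its flange rests on the bar and its tip is 26 mm below this point.
- board_a: A green circuit board (one of four, all alike) standing loose in the rack: 100 (x) x 4 (y) x 70 mm (z), black chips standing up to 4 mm off its +y face; origin at the middle of its lower edge, z up. No tab: its top edge is 78 mm above the bench.
- board_b: A green circuit board (one of four, all alike) standing loose in the rack: 100 (x) x 4 (y) x 70 mm (z), black chips standing up to 4 mm off its +y face; origin at the middle of its lower edge, z up. No tab: its top edge is 78 mm above the bench.
- board_c: A green circuit board (one of four, all alike) standing loose in the rack: 100 (x) x 4 (y) x 70 mm (z), black chips standing up to 4 mm off its +y face; origin at the middle of its lower edge, z up. No tab: its top edge is 78 mm above the bench.
- board_d: A green circuit board (one of four, all alike) standing loose in the rack: 100 (x) x 4 (y) x 70 mm (z), black chips standing up to 4 mm off its +y face; origin at the middle of its lower edge, z up. No tab: its top edge is 78 mm above the bench.
- solder_spool: Bystander: solder spool with green flanges, 56 mm diameter, 38 mm tall; origin at the centre of its underside.
- tip_cleaner: Bystander: round steel tin of brass wool, 72 mm diameter, 38 mm tall; origin at the centre of its underside.
- tumbler: Bystander: glass tumbler, 68 mm diameter, 110 mm tall; origin at the centre of its underside.
- screwdriver: Bystander: screwdriver lying on the bench, 170 mm long.

How it is judged:
By the outcome, as a careful person would: the job done as asked, in the order asked, and still so for the second after the job is handed in, with the robot touching nothing.
It also fails if it takes over 59 s, if anything falls off the work surface, if the arm or the gripper's body presses on something with over 40 N, if the wrist force passes 120 N, or if a joint passes its speed limit or range.

## Working session

There is one attempt and no reset: what is moved stays moved. The work goes in short steps, Python scripts to look and compute and a tool call to move; the robot and the scene stay as the last step left them, time stands still between calls to the robot, and variables do not carry over. Pictures are saved under pics/ and viewed, about 8 in all and at most 12, crops included, and the job is handed in when it is done.

Besides the shell and the picture viewer there is one more tool, called after "Request:" as name(argument=value, ...), one argument or row to a line, values as JSON. carry_out: Moves the arm, as the interface text tells. Its arguments: {"type":"object","properties":{"commands":{"type":"array","items":{"type":"array","items":{"type":"number"}}}},"required":["commands"]}

```bash
ls; mkdir -p pics; python3 - <<'E'
from station import ctrl,cams
import cv2,numpy as np
s=ctrl.sense()
print({k:np.round(v,3).tolist() for k,v in s.items()})
for n in("side","top"):
    f=cams.grab_frame(n); cv2.imwrite(f"pics/{n}0.png",f["color"]); np.savez(f"{n}0.npz",**f)
    print(n,f["K"].tolist(),np.round(f["view"],4).tolist())
E
```

```text
pics
{'t': 0.0, 'joint_positions': [-75.747, 22.872, 2.58, 88.115, -1.071, 69.149, -2.906], 'joint_vel': [0.061, -0.085, 0.022, -0.038, -0.05, 0.017, 0.032], 'tau': [-0.0, -47.512, 1.365, -25.423, 0.012, 0.009, 0.0], 'tcp_pos': [221.28, 610.501, 230.261], 'eef_rot': [[0.341, 0.94, -0.001], [0.94, -0.341, -0.002], [-0.002, 0.0, -1.0]], 'wrist_force': [-0.55, -0.479, -0.86], 'wrist_torque': [-0.025, 0.038, -0.016], 'width': 85.437}
side [[460.12911707079707, 0.0, 323.0282977774108], [0.0, 460.12911707079707, 199.43348639101268], [0.0, 0.0, 1.0]] [[-0.9989, -0.0467, -0.0036, 515.0409], [-0.0331, 0.7584, -0.6509, 100.8765], [0.0331, -0.6501, -0.7591, 1134.699], [0.0, 0.0, 0.0, 1.0]]
top [[377.4681420424948, 0.0, 317.9631548251972], [0.0, 377.4681420424948, 204.47502341071564], [0.0, 0.0, 1.0]] [[0.026, -0.9996, 0.0122, -24.3929], [-0.9921, -0.0273, -0.1228, 542.3207], [0.1231, -0.0089, -0.9924, 897.3082], [0.0, 0.0, 0.0, 1.0]]
```

View pics/side0.png

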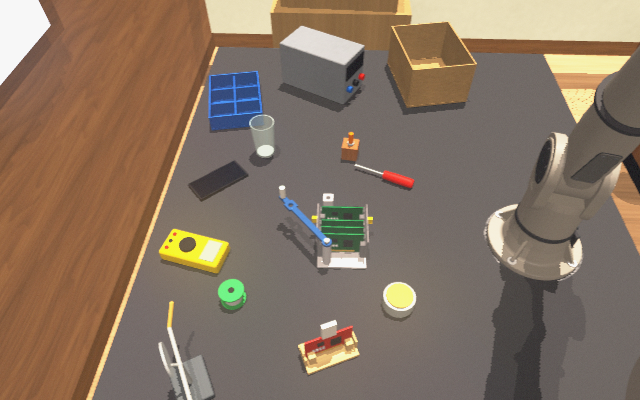

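View pics/top0.png

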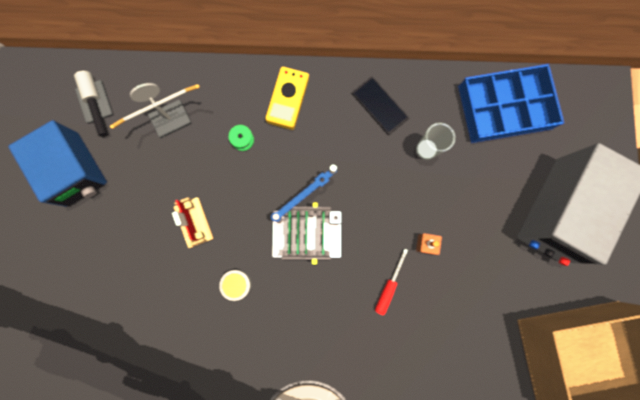

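The side view shows rack (343,235), clips (314,219)/(371,220), knob (282,190), red board (330,340), and pin (351,140). The top view shows rack (307,232), clips (315,206)/(315,261), knob (333,169), board tab (178,218), and pin (431,243).

```bash
cat > h.py <<'E'
import numpy as np,cv2
def cloud(f):
    d=f["depth"];K=f["K"];V=f["view"];v,u=np.indices(d.shape)
    P=np.stack([(u-K[0,2])/K[0,0]*d,(v-K[1,2])/K[1,1]*d,d],-1)
    W=(P-V[:3,3])@V[:3,:3]; W[d==0]=np.nan
    return W
def hsv(f): return cv2.cvtColor(f["color"],cv2.COLOR_BGR2HSV)
def ray(f,uv,z):
    V=f["view"];R=V[:3,:3];c=-R.T@V[:3,3]
    r=R.T@np.linalg.inv(f["K"])@[uv[0],uv[1],1]
    return c+r*(z-c[2])/r[2]
def tri(fs,uvs):
    A=[]
    for f,(u,v) in zip(fs,uvs):
        P=f["K"]@f["view"][:3]; A+= [u*P[2]-P[0],v*P[2]-P[1]]
    A=np.array(A);A/=np.linalg.norm(A[:,:3],axis=1)[:,None]
    return np.linalg.lstsq(A[:,:3],-A[:,3],rcond=None)[0]
def proj(f,p):
    q=f["K"]@(f["view"][:3,:3]@p+f["view"][:3,3]);return q[:2]/q[2]
def blob(f,lo,hi,win,show=None):
    m=cv2.inRange(hsv(f),np.array(lo),np.array(hi));w=np.zeros_like(m);x0,y0,x1,y1=win;w[y0:y1,x0:x1]=255
    return m&w
E
python3 - <<'E'
import numpy as np,cv2
from h import *
S=dict(np.load("side0.npz"));T=dict(np.load("top0.npz"))
R={"clip1":((20,150,120),(35,255,255),(305,210,322,228),(308,200,322,212)),
"clip2":((20,150,120),(35,255,255),(364,212,378,228),(308,256,322,268)),
"orange":((8,200,150),(16,255,255),(340,130,362,150),(420,233,442,255)),
"knob":((0,0,150),(180,60,255),(276,184,288,198),(327,163,339,174)),
"tab":((0,0,150),(180,60,255),(318,320,340,337),(170,208,184,226)),
"red":((0,150,60),(6,255,255),(300,320,362,360),(168,195,200,245)),
"blue":((100,100,80),(120,255,255),(276,190,335,250),(265,165,340,225)),
"green":((55,120,30),(85,255,255),(315,200,372,255),(275,205,340,262))}
for k,(lo,hi,ws,wt) in R.items():
    c=[]
    for f,w in((S,ws),(T,wt)):
        m=blob(f,lo,hi,w)>0;W=cloud(f)[m];W=W[~np.isnan(W[:,0])]
        v,u=np.nonzero(m);c.append((u.mean(),v.mean()))
        print(k,m.sum(),np.round(c[-1],1),"med",np.round(np.median(W,0)),"p5",np.round(np.percentile(W,5,0)),"p95",np.round(np.percentile(W,95,0)))
    print("   tri",np.round(tri((S,T),c),1))
a=cv2.resize(S["color"][170:275,265:385],None,fx=5,fy=5,interpolation=cv2.INTER_CUBIC)
cv2.imwrite("pics/sr.png",a)
a=cv2.resize(T["color"][160:270,260:350],None,fx=5.4,fy=5.4,interpolation=cv2.INTER_CUBIC)
b=cv2.resize(T["color"][190:255,165:220],None,fx=5,fy=5,interpolation=cv2.INTER_CUBIC);b=cv2.copyMakeBorder(b,0,a.shape[0]-b.shape[0],0,0,cv2.BORDER_CONSTANT)
cv2.imwrite("pics/tr.png",np.hstack([a,b]))
print(a.shape,b.shape)
E
```

```text
clip1 21 [313.7 218.3] med [537.   1.  59.] p5 [535.  -5.  47.] p95 [542.   5.  63.]
clip1 20 [314.7 203.8] med [543.  -2.  60.] p5 [538.  -8.  -3.] p95 [553.   5.  63.]
   tri [539.7  -1.7  56.1]
clip2 26 [370.1 219.6] med [402.  -1.  58.] p5 [398.  -8.  48.] p95 [405.   1.  62.]
clip2 14 [314.  262.4] med [401.  -4.  30.] p5 [396.  -9.  -2.] p95 [407.   1.  62.]
   tri [402.1  -3.9  55.4]
orange 23 [350.4 138.7] med [ 453. -280.   65.] p5 [ 448. -282.   53.] p95 [ 456. -278.   79.]
orange 2 [432.  243.5] med [ 453. -277.   79.] p5 [ 452. -277.   79.] p95 [ 454. -277.   79.]
   tri [ 452.7 -281.1   65. ]
knob 72 [281.9 191. ] med [615. -37. 107.] p5 [ 609. -154.   -2.] p95 [642. -34. 122.]
knob 56 [333.  167.6] med [619. -41. 117.] p5 [611. -55.  -3.] p95 [653. -34. 123.]
   tri [617.8 -41.3 107.1]
tab 229 [328.5 328.4] med [490. 305. 113.] p5 [478. 244.  -1.] p95 [505. 311. 125.]
tab 120 [177.  218.3] med [493. 302. 122.] p5 [480. 295.   0.] p95 [515. 356. 126.]
   tri [491.9 305.2 112.3]
red 402 [328.1 339.7] med [491. 305.  61.] p5 [449. 286.  23.] p95 [533. 322.  79.]
red 213 [187.  220.3] med [493. 302.  53.] p5 [454. 285.  25.] p95 [534. 320.  79.]
   tri [492.4 302.   54.5]
blue 398 [305.  219.9] med [557.  28.  86.] p5 [506. -31.  83.] p95 [607.  89.  89.]
blue 501 [304.5 192.9] med [565.  21.  87.] p5 [514. -29.  -0.] p95 [609.  78.  90.]
   tri [559.9  23.2  81.1]
green 208 [341.5 222.4] med [472.  33.  77.] p5 [428. -25.  73.] p95 [510.  57.  79.]
green 35 [291.7 228.3] med [483.  56.  76.] p5 [442.  37.  53.] p95 [516.  58.  79.]
   tri [474.6  48.5 108.5]
(594, 486, 3) (594, 275, 3)
```

View pics/sr.png

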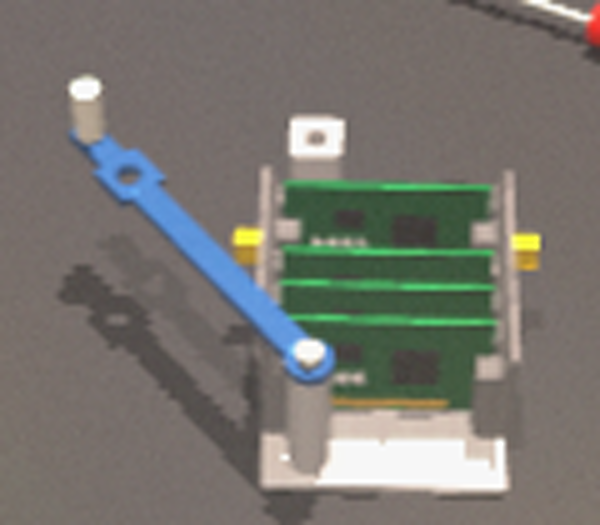

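View pics/tr.png

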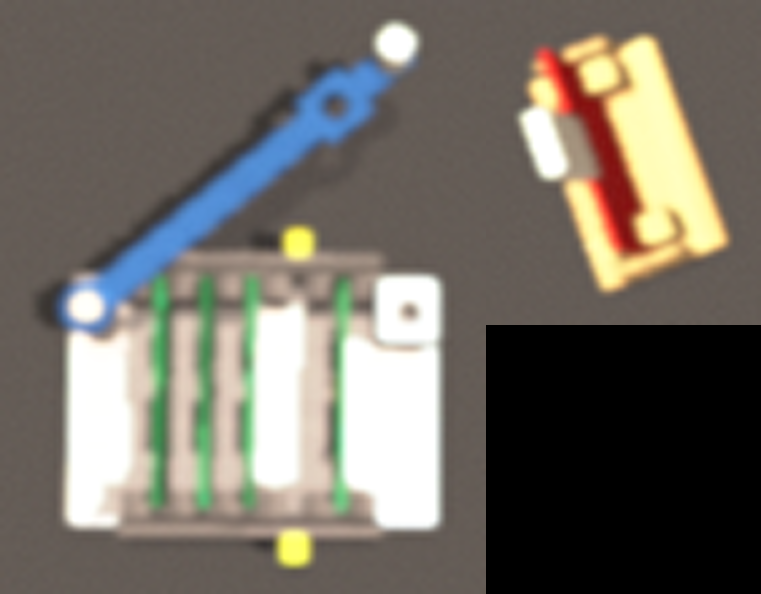

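The crops show the empty slot between the 3rd and 4th green boards (rack y=-20). The post hole is at top px ≈(335.7,217.5), side ≈(328.2,197.6). The pivot cap is at top ≈(275.7,216.5), side ≈(327,240).

```bash
python3 - <<'E'
import numpy as np,cv2
from h import *
S=dict(np.load("side0.npz"));T=dict(np.load("top0.npz"))
o=.4
ph=((265+316/5-o,170+138/5-o),(260+409/5.4-o,160+311/5.4-o))
pv=((265+310/5-o,170+350/5-o),(260+85/5.4-o,160+305/5.4-o))
bh=((265+128/5-o,170+174/5-o),(260+336/5.4-o,160+103/5.4-o))
for n,p,z in(("post",ph,80),("pivot",pv,90),("barhole",bh,88)):
    print(n,"tri",np.round(tri((S,T),p),1),"S",np.round(ray(S,p[0],z),1),"T",np.round(ray(T,p[1],z),1))
for n,f,w in(("S",S,(300,320,362,360)),("T",T,(168,195,200,245))):
    m=blob(f,(0,150,60),(6,255,255),w)>0;W=cloud(f)[m];W=W[~np.isnan(W[:,0])];W=W[(W[:,2]>20)&(W[:,2]<82)]
    vx,vy,x,y=cv2.fitLine(W[:,:2].astype(np.float32),cv2.DIST_HUBER,0,.01,.01).ravel()
    print(n,"red yaw",np.degrees(np.arctan(vy/vx)),x,y)
    # tab top face
    m=blob(f,(0,0,130),(180,80,255),(w[0],w[1]-3,w[2],w[3]))>0
    W=cloud(f);mm=m&(W[...,2]>110);print(" tabtop n",mm.sum(),cv2.minAreaRect(W[mm][:,:2].astype(np.float32)),W[mm].mean(0).round(1))
    # knob top, pin top
    for nm,ww,zz in(("knob",(270,180,292,200) if n=="S" else(325,160,342,177),(112,130)),("knobbody",(270,180,292,200) if n=="S" else(325,160,342,177),(95,130)),("pin",(340,128,362,150) if n=="S" else(420,233,442,255),(77,90)),("post",(315,185,345,210)if n=="S" else (325,208,347,228),(76,84)),("block",(335,128,366,165) if n=="S" else(415,230,446,258),(41,47))):
        w0=np.zeros(m.shape,bool);w0[ww[1]:ww[3],ww[0]:ww[2]]=1
        q=W[w0&(W[...,2]>zz[0])&(W[...,2]<zz[1])];print(" ",nm,len(q),q.mean(0).round(1),q.min(0).round(),q.max(0).round())
    # boards: green top edges
    w0=(315,195,372,255) if n=="S" else(275,205,340,262)
    g=blob(f,(50,80,60),(90,255,255),w0)>0
    q=W[g&(W[...,2]>75)&(W[...,2]<81)];ys=q[:,1]
    for lo in (-40,-20,0,20,40):
        y0=lo+17;k=q[abs(q[:,1]-y0)<8]
        if len(k)>5:print("  board",lo,len(k),k.mean(0).round(1),np.polyfit(k[:,0]-470,k[:,1],1).round(3))
E
```

```text
post tri [507.2 -50.8  78.7] S [506.  -49.5  80. ] T [508.2 -50.8  80. ]
pivot tri [504.5  87.7  94.6] S [503.3  84.5  90. ] T [506.2  88.1  90. ]
barhole tri [595.9 -16.8  87.4] S [594.5 -15.9  88. ] T [597.1 -16.8  88. ]
S red yaw 23.23761 491.49078 304.63022
 tabtop n 123 ((490.6152038574219, 302.5396728515625), (29.69626808166504, 11.552445411682129), 23.486398696899414) [490.3 304.3 120.7]
  knob 30 [614.1 -38.9 118.8] [608. -46. 114.] [620. -32. 123.]
  knobbody 60 [613.7 -37.7 111.3] [608. -46.  95.] [621. -32. 123.]
  pin 18 [ 450.8 -283.7   80.7] [ 445. -290.   78.] [ 457. -278.   83.]
  post 93 [500.3 -41.1  78.2] [466. -63.  76.] [519. -18.  83.]
  block 128 [ 451.3 -281.2   43.7] [ 427. -308.   41.] [ 475. -260.   47.]
  board -40 56 [476.9 -22.7  77.1] [ 1.1000e-02 -2.2798e+01]
  board 0 57 [472.8  16.9  76.8] [8.0000e-03 1.6867e+01]
  board 20 58 [477.4  37.   77. ] [2.0000e-02 3.6839e+01]
  board 40 53 [469.   56.6  76.9] [1.6000e-02 5.6597e+01]
T red yaw 23.362879 493.6185 302.29233
 tabtop n 88 ((492.5194396972656, 303.10723876953125), (30.310884475708008, 10.087930679321289), 24.240070343017578) [492.3 302.1 121.8]
  knob 33 [616.2 -39.2 120.2] [610. -46. 113.] [623. -34. 126.]
  knobbody 41 [615.5 -38.8 116.6] [610. -46.  96.] [623. -33. 126.]
  pin 31 [ 453.4 -283.1   81.4] [ 447. -290.   78.] [ 459. -277.   84.]
  post 80 [507.4 -48.8  79. ] [497. -60.  76.] [518. -38.  82.]
  block 259 [ 453.4 -282.1   43.7] [ 429. -308.   41.] [ 477. -259.   47.]
  board -40 31 [473.6 -21.4  77.7] [ 1.6000e-02 -2.1508e+01]
  board 0 32 [475.2  17.6  77.5] [1.5000e-02 1.7551e+01]
  board 20 32 [469.6  37.4  77.4] [2.6000e-02 3.7392e+01]
  board 40 44 [478.7  57.2  77.2] [2.8000e-02 5.6961e+01]
```

```bash
cat > go.py <<'E'
import sys,numpy as np
from station import ctrl
from scipy.spatial.transform import Rotation as Rn
x,y,z,yaw=map(float,sys.argv[1:5]); s=ctrl.sense();R=np.array(s["eef_rot"]);p=np.array(s["tcp_pos"])
a=np.radians(yaw);X=np.array([np.cos(a),np.sin(a),0]);Z=np.array([0,0,-1.]);G=np.stack([X,np.cross(Z,X),Z],1)
d=R.T@(np.array([x,y,z])-p)/1000;r=Rn.from_matrix(R.T@G).as_rotvec(degrees=True)
print("t",round(s["t"],2),"pos",p.round(1),"yaw",round(np.degrees(np.arctan2(R[1,0],R[0,0])),2),"shift m",d.round(4),"|",round(np.linalg.norm(d),3),"rotvec",r.round(2),"F",np.round(s["wrist_force"],1),"w",round(s["width"],1))
E
python3 go.py 491.5 303 190 113.3
```

```text
t 0.1 pos [221.3 610.6 230.4] yaw 70.08 shift m [-0.1971  0.3588  0.0408] | 0.411 rotvec [-3.000e-02  9.000e-02 -4.322e+01] F [ 0.1  0.4 -0.4] w 85.6
```

Request:
carry_out(
  commands=[
    [-0.02,0.036,0.004,0,0,0,0.06],
    [-0.02,0.036,0.004,0,0,0,0.06],
    [-0.02,0.036,0.004,0,0,0,0.06],
    [-0.02,0.036,0.004,0,0,0,0.06],
    [-0.02,0.036,0.004,0,0,0,0.06],
  ],
)

```text
t: 0.6
tcp_pos: [352.7, 456.6, 206.5]
eef_rot: [[0.325, 0.946, -0.006], [0.946, -0.325, -0.001], [-0.003, -0.005, -1.0]]
wrist_force: [0.5, 0.1, -0.0]
width: 60.1
```

Request:
carry_out(
  commands=[
    [-0.02,0.036,0.004,0,0,0,0.06],
    [-0.02,0.036,0.004,0,0,0,0.06],
    [-0.02,0.036,0.004,0,0,0,0.06],
    [-0.02,0.036,0.004,0,0,0,0.06],
    [-0.02,0.036,0.004,0,0,0,0.06],
  ],
)

```text
t: 1.1
tcp_pos: [493.6, 295.5, 183.3]
eef_rot: [[0.324, 0.946, -0.008], [0.946, -0.324, -0.003], [-0.005, -0.007, -1.0]]
wrist_force: [0.3, 0.8, -0.3]
width: 59.8
```

Request:
carry_out(
  commands=[
    [0,0,0,0,0,-8,0.06],
    [0,0,0,0,0,-8,0.06],
    [0,0,0,0,0,-8,0.06],
    [0,0,0,0,0,-8,0.06],
    [0,0,0,0,0,-8,0.06],
  ],
)

```text
t: 1.6
tcp_pos: [498.2, 283.7, 180.1]
eef_rot: [[-0.369, 0.929, -0.01], [0.929, 0.369, -0.011], [-0.007, -0.014, -1.0]]
wrist_force: [0.6, 0.1, 1.3]
width: 60.2
```

```bash
python3 go.py 491.5 303 190 113.3
```

```text
t 1.6 pos [498.2 283.7 180.1] yaw 111.67 shift m [ 0.0203  0.0008 -0.0101] | 0.023 rotvec [-0.8   0.37 -1.63] F [0.6 0.1 1.3] w 60.2
```

Request:
carry_out(
  commands=[
    [0.02,0.001,-0.01,-0.8,0.4,-1.6,0.045],
    [0,0,0,0,0,0,0.045],
  ],
)

```text
t: 1.8
tcp_pos: [490.8, 304.2, 189.9]
eef_rot: [[-0.394, 0.919, -0.001], [0.919, 0.394, 0.002], [0.002, -0.001, -1.0]]
wrist_force: [-0.9, 0.6, 0.7]
width: 45.0
```

```bash
python3 go.py 491.5 303 89 113.3; python3 - <<'E'
from station import cams
import cv2,numpy as np
a=cams.grab_frame("side")["color"][270:380,270:390];b=cams.grab_frame("top")["color"][170:270,130:250]
cv2.imwrite("pics/g1.png",np.hstack([cv2.resize(a,(400,367),interpolation=2),cv2.resize(b,(400,367),interpolation=2)]))
E
```

```text
t 1.8 pos [490.8 304.2 189.9] yaw 113.21 shift m [-0.0016  0.0002  0.1009] | 0.101 rotvec [-0.03 -0.11 -0.09] F [-0.9  0.6  0.7] w 45.0
```

View pics/g1.png

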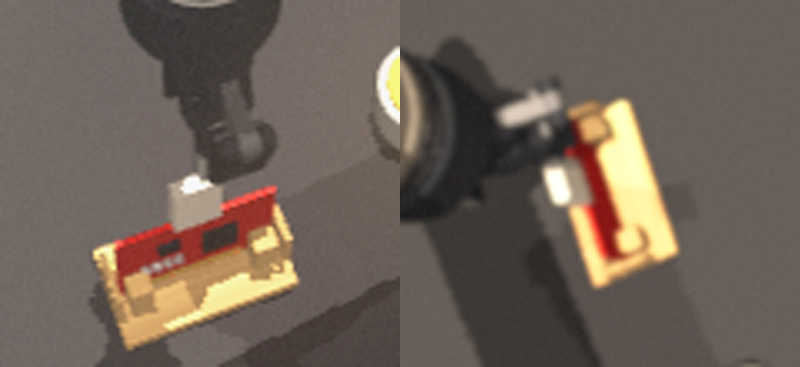

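Gripper is above the tab and clear of the board; descending around the tab.

Request:
carry_out(
  commands=[
    [-0.001,0,0.025,0,0,0,0.045],
    [0,0,0.025,0,0,0,0.045],
    [0,0,0.025,0,0,0,0.045],
    [0,0,0.018,0,0,0,0.045],
    [0,0,0,0,0,0,0.045],
  ],
)

```text
t: 2.4
tcp_pos: [493.1, 298.8, 93.9]
eef_rot: [[-0.384, 0.923, 0.002], [0.923, 0.384, -0.003], [-0.004, 0.0, -1.0]]
wrist_force: [1.2, 1.1, -0.6]
width: 45.1
```

```bash
python3 go.py 491.5 303 89 113.3
```

```text
t 2.4 pos [493.1 298.8  93.9] yaw 112.59 shift m [0.0045 0.0001 0.0049] | 0.007 rotvec [ 0.01  0.22 -0.71] F [ 1.2  1.1 -0.6] w 45.1
```

Request:
carry_out(
  commands=[
    [0.0045,0,0.005,0,0.2,-0.7,0.045],
    [0,0,0,0,0,0,0.045],
  ],
)

```text
t: 2.6
tcp_pos: [491.7, 303.3, 89.4]
eef_rot: [[-0.395, 0.919, 0.001], [0.919, 0.395, 0.0], [-0.0, 0.001, -1.0]]
wrist_force: [0.1, 0.1, -0.7]
width: 44.9
```

Request:
carry_out(
  commands=[
    [0,0,0,0,0,0,0],
    [0,0,0,0,0,0,0],
    [0,0,0,0,0,0,0],
    [0,0,0,0,0,0,0],
  ],
)

```text
t: 3.0
tcp_pos: [493.5, 304.4, 92.3]
eef_rot: [[-0.395, 0.919, 0.005], [0.919, 0.395, 0.003], [0.001, 0.006, -1.0]]
wrist_force: [-0.1, 0.2, -1.5]
width: 9.2
```

```bash
python3 go.py 491.5 303 89 113.3
```

```text
t 3.0 pos [493.5 304.4  92.3] yaw 113.24 shift m [-0.0005 -0.0024  0.0033] | 0.004 rotvec [ 0.34 -0.03 -0.06] F [-0.1  0.2 -1.5] w 9.2
```

Request:
carry_out(
  commands=[
    [0,0,-0.012,0,0,0,0],
    [0,0,-0.012,0,0,0,0],
    [0,0,-0.012,0,0,0,0],
    [0,0,-0.015,0,0,0,0],
    [0,0,-0.03,0,0,0,0],
  ],
)

```text
t: 3.5
tcp_pos: [490.9, 302.7, 175.9]
eef_rot: [[-0.394, 0.919, -0.0], [0.919, 0.394, -0.001], [-0.001, -0.0, -1.0]]
wrist_force: [0.2, -0.1, -1.1]
width: 9.3
```

Request:
carry_out(
  commands=[
    [0,0,-0.03,0,0,0,0],
    [0,0,-0.03,0,0,0,0],
    [0,0,0,0,0,0,0],
  ],
)

```text
t: 3.8
tcp_pos: [493.3, 304.1, 246.4]
eef_rot: [[-0.394, 0.919, 0.009], [0.919, 0.394, 0.006], [0.002, 0.011, -1.0]]
wrist_force: [0.5, -1.2, -0.5]
width: 9.2
```

```bash
python3 go.py 471.3 -2.8 225 90.9
```

```text
t 3.8 pos [493.3 304.1 246.4] yaw 113.19 shift m [-0.2734 -0.1413  0.0193] | 0.308 rotvec [ 0.61 -0.23 22.29] F [ 0.5 -1.2 -0.5] w 9.2
```

Request:
carry_out(
  commands=[
    [-0.034,-0.0175,0.002,0,0,0,0],
    [-0.034,-0.0175,0.002,0,0,0,0],
    [-0.034,-0.0175,0.002,0,0,0,0],
    [-0.034,-0.0175,0.002,0,0,0,0],
    [-0.034,-0.0175,0.002,0,0,0,0],
  ],
)

```text
t: 4.3
tcp_pos: [479.9, 115.5, 238.0]
eef_rot: [[-0.406, 0.914, 0.015], [0.914, 0.406, 0.014], [0.007, 0.02, -1.0]]
wrist_force: [0.8, -0.3, -1.1]
width: 9.1
```

Request:
carry_out(
  commands=[
    [-0.034,-0.0175,0.002,0,0,0,0],
    [-0.034,-0.0175,0.002,0,0,0,0],
    [0,0,0,0,0,7,0],
    [0,0,0,0,0,7,0],
    [0,0,0,0,0,7,0],
  ],
)

```text
t: 4.8
tcp_pos: [472.4, 26.8, 233.9]
eef_rot: [[-0.025, 1.0, 0.016], [1.0, 0.025, 0.013], [0.012, 0.016, -1.0]]
wrist_force: [-0.2, 0.2, -1.4]
width: 9.6
```

```bash
python3 go.py 471.3 -2.8 200 90.9
```

```text
t 4.8 pos [472.4  26.8 233.9] yaw 91.42 shift m [-0.03   -0.0023  0.0335] | 0.045 rotvec [ 0.91 -0.71  0.51] F [-0.2  0.2 -1.4] w 9.6
```

Request:
carry_out(
  commands=[
    [-0.015,-0.001,0.017,0.9,-0.7,0.5,0],
    [-0.015,-0.001,0.017,0,0,0,0],
    [0,0,0,0,0,0,0],
  ],
)

```text
t: 5.1
tcp_pos: [470.4, -5.7, 197.7]
eef_rot: [[-0.02, 1.0, -0.001], [1.0, 0.02, -0.001], [-0.001, -0.001, -1.0]]
wrist_force: [0.3, -0.3, -1.7]
width: 9.3
```

```bash
python3 go.py 471.3 -2.8 165 90.9
```

```text
t 5.1 pos [470.4  -5.7 197.7] yaw 91.17 shift m [0.0029 0.001  0.0327] | 0.033 rotvec [-0.07  0.08  0.27] F [ 0.3 -0.3 -1.7] w 9.3
```

Request:
carry_out(
  commands=[
    [0.003,0.001,0.018,0,0,0.2,0],
    [0,0,0.014,0,0,0,0],
    [0,0,0,0,0,0,0],
  ],
)

```text
t: 5.4
tcp_pos: [471.0, -3.2, 164.2]
eef_rot: [[-0.02, 1.0, -0.003], [1.0, 0.02, -0.002], [-0.002, -0.003, -1.0]]
wrist_force: [-0.2, 0.3, 0.3]
width: 9.0
```

```bash
cat > meas.py <<'E'
from station import cams
from h import *
F={n:cams.grab_frame(n) for n in("side","top")}
for n,f in F.items():
    np.savez(n+"1.npz",**f);W=cloud(f)
    m=(cv2.inRange(hsv(f),(0,150,50),(7,255,255))>0)&(abs(W[...,0]-471)<75)&(abs(W[...,1])<60)&(W[...,2]>40)
    q=W[m];
    if len(q)<20: print(n,"few red",len(q));continue
    lo,hi=np.percentile(q,2,0),np.percentile(q,98,0);k=np.polyfit(q[:,0]-471,q[:,1],1)
    print(n,len(q),"red lo",lo.round(1),"hi",hi.round(1),"y@471",k[1].round(2),"yaw",np.degrees(k[0]).round(2),"vs z",np.polyfit(q[:,2],q[:,1]-k[0]*(q[:,0]-471),1).round(3))
E
python3 go.py 471.3 -2.8 165 90.9; python3 meas.py; python3 - <<'E'
import numpy as np,cv2
a=np.load("side1.npz")["color"][150:275,265:385];b=np.load("top1.npz")["color"][150:275,255:375]
cv2.imwrite("pics/r1.png",np.hstack([cv2.resize(a,(400,417),interpolation=2),cv2.resize(b,(400,417),interpolation=2)]))
E
```

```text
t 5.4 pos [471.   -3.2 164.2] yaw 91.16 shift m [ 0.0004  0.0003 -0.0008] | 0.001 rotvec [-0.19  0.11  0.26] F [-0.2  0.3  0.3] w 9.0
side 626 red lo [420.1  -4.6  85.1] hi [515.3   1.8 151.6] y@471 -1.34 yaw 1.02 vs z [ 0.006 -2.033]
top few red 0
```

View pics/r1.png

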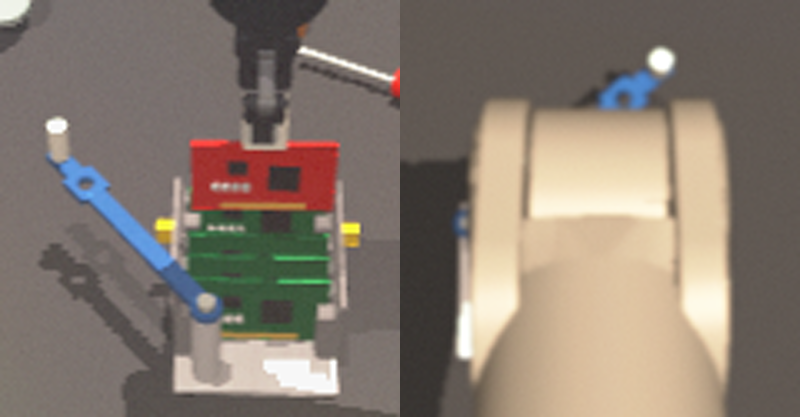

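Side crop: the red board hangs directly above the marked slot (crop 191–338 × 140–210). The top view is blocked by the arm. Checking the x centring in the side view.

```bash
python3 - <<'E'
from h import *
S=dict(np.load("side1.npz"));S0=dict(np.load("side0.npz"))
W=cloud(S);h=hsv(S)
m=cv2.inRange(h,(0,150,50),(7,255,255))
for r in range(195,212,3):
    c=np.nonzero(m[r,300:400])[0]+300
    if len(c): print(r,c.min(),c.max(),"x",np.nanmedian(W[r,c.min():c.min()+2,0]).round(1),np.nanmedian(W[r,c.max()-1:c.max()+1,0]).round(1), "mid ray", [ (lambda t:t.round(1))(ray(S,((c.min()+c.max())/2,r),W[r,(c.min()+c.max())//2,2]))])
for xx in (-53,-50,0,50,53): print(xx,proj(S,np.array([471.3+xx,-0.8,115])).round(1))
# green boards: extents in side0
g=cv2.inRange(hsv(S0),(50,80,60),(90,255,255));W0=cloud(S0)
for r in range(206,236,2):
    c=np.nonzero(g[r,312:378])[0]+312
    if len(c)>30: p=ray(S0,((c.min()+c.max())/2,r),W0[r,c[len(c)//2],2]);print("green",r,c.min(),c.max(),p.round(1))
E
```

```text
195 323 364 x 514.1 423.7 mid ray [array([4.688e+02, 4.000e-01, 1.470e+02])]
198 323 365 x 514.1 420.8 mid ray [array([467.3,  -1.8, 134.1])]
201 323 365 x 514.1 420.2 mid ray [array([467. ,   0.9, 126.8])]
204 323 364 x 514.2 421.5 mid ray [array([467.8,  -2.2, 112.4])]
207 323 364 x 514.2 421.0 mid ray [array([467.5,  -2.5, 101.2])]
210 323 364 x 514.2 420.3 mid ray [array([467.1,  -2.7,  89.9])]
-53 [365.  204.4]
-50 [363.7 204.4]
0 [342.  203.7]
50 [320.4 203. ]
53 [319.1 202.9]
green 220 322 363 [468.7  16.   75.5]
green 226 321 361 [471.9  34.7  76.6]
green 234 324 363 [465.7  58.6  78.1]
```

Request:
carry_out(
  commands=[
    [0.0005,0.0028,0,-0.2,0.1,0.2,0],
    [0,0,0.012,0,0,0,0],
    [0,0,0.01,0,0,0,0],
    [0,0,0,0,0,0,0],
  ],
)

```text
t: 5.9
tcp_pos: [477.3, -1.8, 144.4]
eef_rot: [[-0.018, 1.0, 0.008], [1.0, 0.018, 0.002], [0.001, 0.008, -1.0]]
wrist_force: [-0.4, -0.5, -1.3]
width: 8.9
```

```bash
python3 go.py 473.8 -2.8 135 90.9; python3 meas.py
```

```text
t 5.9 pos [477.3  -1.8 144.4] yaw 91.04 shift m [-0.0009 -0.0036  0.0094] | 0.01 rotvec [ 0.48 -0.08  0.14] F [-0.4 -0.5 -1.3] w 8.9
side 608 red lo [427.1  -3.2  64.9] hi [522.2   3.3 132.5] y@471 0.1 yaw 1.25 vs z [ 0.001 -0.044]
top few red 0
```

Request:
carry_out(
  commands=[
    [-0.001,-0.0035,0,0.5,0,0.1,0],
    [0,0,0,0,0,0,0],
  ],
)

```text
t: 6.2
tcp_pos: [474.5, -3.1, 145.6]
eef_rot: [[-0.016, 1.0, 0.001], [1.0, 0.016, 0.002], [0.002, 0.001, -1.0]]
wrist_force: [0.9, 0.2, -0.7]
width: 8.9
```

```bash
python3 go.py 473.8 -2.8 135 90.9; python3 meas.py
```

```text
t 6.2 pos [474.5  -3.1 145.6] yaw 90.92 shift m [ 0.0003 -0.0007  0.0106] | 0.011 rotvec [ 0.06 -0.09  0.02] F [ 0.9  0.2 -0.7] w 8.9
side 605 red lo [424.   -4.1  66.2] hi [519.8   2.4 133.4] y@471 -0.95 yaw 0.87 vs z [ 1.000e-03 -1.008e+00]
top few red 0
```

Request:
carry_out(
  commands=[
    [0,-0.001,0.01,0,0,0,0],
    [0,0,0.008,0,0,0,0],
  ],
)

```text
t: 6.5
tcp_pos: [475.1, -2.7, 127.9]
eef_rot: [[-0.016, 1.0, 0.005], [1.0, 0.016, 0.002], [0.002, 0.005, -1.0]]
wrist_force: [-0.2, -0.1, -1.5]
width: 9.2
```

```bash
python3 go.py 472.8 -3 89 90.9; python3 meas.py
```

```text
t 6.5 pos [475.1  -2.7 127.9] yaw 90.94 shift m [-0.0004 -0.0025  0.0389] | 0.039 rotvec [ 0.31 -0.14  0.04] F [-0.2 -0.1 -1.5] w 9.2
side 493 red lo [424.9  -4.   60.4] hi [520.    2.3 116.2] y@471 -0.7 yaw 0.94 vs z [-0.013  0.504]
top few red 0
```

Request:
carry_out(
  commands=[
    [0,-0.0025,0.008,0.3,0,0,0],
    [0,-0.0005,0.008,0,0,0,0],
    [0,-0.0005,0.008,0,0,0,0],
  ],
)

```text
t: 6.9
tcp_pos: [471.3, -2.7, 102.0]
eef_rot: [[-0.017, 1.0, -0.001], [1.0, 0.017, 0.002], [0.002, -0.001, -1.0]]
wrist_force: [-0.3, 0.1, -0.4]
width: 9.0
```

```bash
python3 go.py 472.8 -3 89 90.9; python3 meas.py
```

```text
t 6.9 pos [471.3  -2.7 102. ] yaw 90.95 shift m [-0.0003  0.0015  0.013 ] | 0.013 rotvec [-0.06 -0.11  0.05] F [-0.3  0.1 -0.4] w 9.0
side 296 red lo [420.9  -5.4  59.8] hi [515.4   2.5  90.6] y@471 -0.99 yaw 1.09 vs z [ 0.012 -1.891]
top few red 0
```

Request:
carry_out(
  commands=[
    [0,0.0015,0.006,0,0,0,0],
    [0,0,0.005,0,0,0,0],
    [0,0,0.002,0,0,0,0],
  ],
)

```text
t: 7.3
tcp_pos: [472.9, -2.8, 89.6]
eef_rot: [[-0.016, 1.0, -0.003], [1.0, 0.016, 0.002], [0.002, -0.003, -1.0]]
wrist_force: [-10.8, -0.9, 33.0]
width: 9.5
```

```bash
python3 go.py 472.8 -3 89 90.9; python3 meas.py
```

```text
t 7.3 pos [472.9  -2.8  89.6] yaw 90.93 shift m [-0.0002 -0.0001  0.0006] | 0.001 rotvec [-0.17 -0.14  0.03] F [-10.8  -0.9  33. ] w 9.5
side 211 red lo [422.5 -22.8  55.5] hi [517.8   1.5  78.6] y@471 -1.86 yaw 2.54 vs z [  0.292 -21.709]
top few red 0
```

Seated (33 N floor contact, top edge at 78.6). Release and rise.

Request:
carry_out(
  commands=[
    [0,0,0,0,0,0,0.03],
    [0,0,0,0,0,0,0.03],
    [0,0,0,0,0,0,0.03],
    [0,0,-0.02,0,0,0,0.03],
    [0,0,-0.02,0,0,0,0.03],
  ],
)

```text
t: 7.9
tcp_pos: [471.1, -3.1, 128.3]
eef_rot: [[-0.016, 1.0, -0.008], [1.0, 0.016, 0.002], [0.002, -0.008, -1.0]]
wrist_force: [1.1, 0.5, -0.4]
width: 30.0
```

```bash
python3 go.py 615.5 -38.8 170 41.3
```

```text
t 7.9 pos [471.1  -3.1 128.3] yaw 90.91 shift m [-0.0379  0.1434 -0.0429] | 0.154 rotvec [-0.46  0.11 49.61] F [ 1.1  0.5 -0.4] w 30.0
```

Request:
carry_out(
  commands=[
    [0,0,-0.03,0,0,0,0.03],
    [0,0,-0.015,-0.4,0,0,0.03],
    [-0.009,0.036,0,0,0,0,0.04],
    [-0.009,0.036,0,0,0,0,0.04],
    [-0.009,0.036,0,0,0,0,0.04],
  ],
)

```text
t: 8.4
tcp_pos: [579.3, -26.6, 176.0]
eef_rot: [[-0.02, 1.0, -0.0], [1.0, 0.02, 0.005], [0.005, -0.0, -1.0]]
wrist_force: [0.6, 0.2, -1.0]
width: 39.8
```

Request:
carry_out(
  commands=[
    [-0.009,0.036,0,0,0,0,0.04],
    [0,0,0,0,0,8,0.04],
    [0,0,0,0,0,8,0.04],
    [0,0,0,0,0,8,0.04],
    [0,0,0,0,0,8,0.04],
  ],
)

```text
t: 8.9
tcp_pos: [620.5, -36.8, 171.3]
eef_rot: [[0.532, 0.847, -0.001], [0.847, -0.532, 0.003], [0.002, -0.003, -1.0]]
wrist_force: [-0.5, 0.6, -0.2]
width: 40.2
```

Request:
carry_out(
  commands=[
    [0,0,0,0,0,8,0.04],
    [0,0,0,0,0,6,0.04],
    [0,0,0,0,0,0,0.04],
  ],
)

```text
t: 9.2
tcp_pos: [619.3, -36.4, 168.6]
eef_rot: [[0.728, 0.685, -0.005], [0.685, -0.728, 0.002], [-0.002, -0.005, -1.0]]
wrist_force: [-0.1, 0.5, 1.6]
width: 40.1
```

```bash
python3 go.py 615.5 -38.8 150 41.3
```

```text
t 9.2 pos [619.3 -36.4 168.6] yaw 43.27 shift m [-0.0044 -0.0008  0.0186] | 0.019 rotvec [-0.26  0.12  1.97] F [-0.1  0.5  1.6] w 40.1
```

Request:
carry_out(
  commands=[
    [-0.0045,-0.001,0.02,-0.2,0,2,0.04],
    [0,0,0.015,0,0,0,0.04],
    [0,0,0,0,0,0,0.04],
  ],
)

```text
t: 9.5
tcp_pos: [615.1, -38.0, 131.5]
eef_rot: [[0.747, 0.664, -0.002], [0.664, -0.747, -0.0], [-0.002, -0.001, -1.0]]
wrist_force: [0.8, 0.1, -0.1]
width: 39.9
```

```bash
python3 go.py 615.5 -38.8 94 41.3
```

```text
t 9.5 pos [615.1 -38.  131.5] yaw 41.64 shift m [-0.0002  0.0009  0.0375] | 0.038 rotvec [-0.07  0.12  0.34] F [ 0.8  0.1 -0.1] w 39.9
```

Request:
carry_out(
  commands=[
    [0,0.001,0.015,0,0,0,0.04],
    [0,0,0.015,0,0,0,0.04],
    [0,0,0.006,0,0,0,0.04],
    [0,0,0,0,0,0,0.04],
  ],
)

```text
t: 9.9
tcp_pos: [616.3, -38.8, 92.5]
eef_rot: [[0.745, 0.667, -0.002], [0.667, -0.745, -0.0], [-0.002, -0.001, -1.0]]
wrist_force: [-0.5, 0.1, 0.6]
width: 40.2
```

```bash
python3 go.py 615.5 -38.8 95 41.3
```

```text
t 9.9 pos [616.3 -38.8  92.5] yaw 41.82 shift m [-0.0006 -0.0005 -0.0025] | 0.003 rotvec [-0.07  0.1   0.52] F [-0.5  0.1  0.6] w 40.2
```

Request:
carry_out(
  commands=[
    [-0.0005,-0.0005,-0.0025,0,0,0,0],
    [0,0,0,0,0,0,0],
    [0,0,0,0,0,0,0],
    [0,0,0,0,0,0,0],
  ],
)

```text
t: 10.3
tcp_pos: [615.9, -38.9, 95.6]
eef_rot: [[0.745, 0.667, -0.001], [0.667, -0.745, -0.0], [-0.001, -0.001, -1.0]]
wrist_force: [0.6, -0.1, -3.4]
width: 12.0
```

```bash
python3 go.py 615.5 -38.8 94 41.3
```

```text
t 10.3 pos [615.9 -38.9  95.6] yaw 41.84 shift m [-0.0003 -0.0004  0.0016] | 0.002 rotvec [-0.04  0.07  0.54] F [ 0.6 -0.1 -3.4] w 12.0
```

Request:
carry_out(
  commands=[
    [-0.012,-0.0004,0,0,0,4,0],
    [-0.012,-0.0004,0,0,0,4,0],
    [-0.012,-0.0004,0,0,0,4,0],
    [-0.012,-0.0004,0,0,0,4,0],
  ],
)

```text
t: 10.7
tcp_pos: [577.0, -64.8, 95.5]
eef_rot: [[0.903, 0.43, 0.002], [0.43, -0.903, -0.0], [0.001, 0.001, -1.0]]
wrist_force: [-0.3, -0.5, -1.6]
width: 11.8
```

```bash
cat > arc.py <<'E'
import numpy as np
from station import ctrl
p=np.array(ctrl.sense()["tcp_pos"]);d=p[:2]-[504.9,87.65]
print("r",np.hypot(*d).round(1),"bar angle",(np.degrees(np.arctan2(d[0],-d[1]))-0.9).round(2))
E
python3 arc.py; python3 go.py 507.6 -82.3 94 0.9
```

```text
r 168.7 bar angle 24.39
t 10.7 pos [577.  -64.8  95.5] yaw 25.47 shift m [-0.0701 -0.0141  0.0014] | 0.072 rotvec [ 0.04 -0.09 24.57] F [-0.3 -0.5 -1.6] w 11.8
```

Request:
carry_out(
  commands=[
    [-0.012,-0.0004,0,0,0,4,0],
    [-0.012,-0.0004,0,0,0,4,0],
    [-0.012,-0.0004,0,0,0,4,0],
    [-0.012,-0.0004,0,0,0,4,0],
    [-0.012,-0.0004,0,0,0,4,0],
  ],
)

```text
t: 11.2
tcp_pos: [517.4, -80.8, 95.5]
eef_rot: [[0.997, 0.08, 0.003], [0.08, -0.997, 0.001], [0.003, -0.0, -1.0]]
wrist_force: [0.2, 0.7, -2.6]
width: 12.3
```

```bash
python3 arc.py; python3 go.py 507.6 -82.3 94 0.9
```

```text
r 168.9 bar angle 3.33
t 11.2 pos [517.4 -80.8  95.5] yaw 4.59 shift m [-0.0099  0.0007  0.0015] | 0.01 rotvec [-0.02 -0.19  3.69] F [ 0.2  0.7 -2.6] w 12.3
```

Request:
carry_out(
  commands=[
    [-0.009,0,0,0,0,3.7,0],
    [0,0,0,0,0,0,0],
    [0,0,0,0,0,0,0],
  ],
)

```text
t: 11.5
tcp_pos: [506.4, -81.3, 95.6]
eef_rot: [[1.0, 0.014, 0.002], [0.014, -1.0, 0.002], [0.002, -0.002, -1.0]]
wrist_force: [1.2, -1.3, -3.9]
width: 11.8
```

```bash
python3 arc.py; python3 go.py 507.6 -82.3 94 0.9; python3 - <<'E'
import sys;sys.path.insert(0,".")
from station import cams
from h import *
f=cams.grab_frame("side");np.savez("side2.npz",**f)
cv2.imwrite("pics/b1.png",cv2.resize(f["color"][150:275,280:400],None,fx=4.5,fy=4.5,interpolation=2))
E
```

```text
r 168.9 bar angle -0.39
t 11.5 pos [506.4 -81.3  95.6] yaw 0.79 shift m [0.0012 0.001  0.0016] | 0.002 rotvec [-0.1  -0.12 -0.11] F [ 1.2 -1.3 -3.9] w 11.8
```

View pics/b1.png

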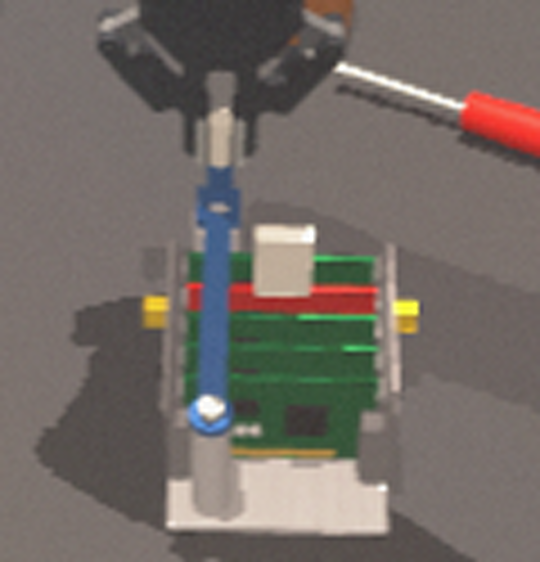

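Bar lies along the rack over the boards; red board is level with the green ones (crop y≈295). Checking bar angle from the blue mask.

```bash
python3 - <<'E'
from h import *
S=dict(np.load("side2.npz"));m=cv2.inRange(hsv(S),(100,100,40),(120,255,255))
c=[]
for r in range(195,236):
    k=np.nonzero(m[r,315:345])[0]+315
    if 3<=len(k)<=14:
        p=ray(S,(k.mean(),r),88);c.append([p[1],p[0],len(k)])
c=np.array(c);q=c[(c[:,2]<9)]
print(q[::4].round(1));k=np.polyfit(q[:,0],q[:,1],1);print("dx/dy",k,"deg",np.degrees(k[0]),"x at hole y=-50",np.polyval(k,-50),"at pivot y",np.polyval(k,87))
E
```

```text
[[-49.8 502.3   3. ]
 [-30.5 504.8   5. ]
 [-18.  504.3   5. ]
 [ -5.6 505.    6. ]
 [  6.5 504.5   4. ]
 [ 18.5 504.    4. ]
 [ 30.3 504.7   7. ]
 [ 42.  504.2   7. ]
 [ 53.5 504.9   6. ]
 [ 64.8 504.4   6. ]]
dx/dy [-6.06213299e-03  5.04539032e+02] deg -0.3473346351277412 x at hole y=-50 504.8421389799868 at pivot y 504.0116267604675
```

Request:
carry_out(
  commands=[
    [0.0013,0,0,0,0,0,0],
    [0,0,0,0,0,0,0],
  ],
)

```text
t: 11.75
tcp_pos: [508.1, -81.2, 95.5]
eef_rot: [[1.0, 0.016, 0.001], [0.016, -1.0, 0.002], [0.001, -0.002, -1.0]]
wrist_force: [-0.4, 0.3, -2.4]
width: 11.5
```

```bash
python3 arc.py
```

```text
r 168.9 bar angle 0.18
```

Good. Release, rise, and go towards the pin.

Request:
carry_out(
  commands=[
    [0,0,0,0,0,0,0.04],
    [0,0,0,0,0,0,0.04],
    [0,0,-0.03,0,0,0,0.04],
    [0,0,-0.035,0,0,0,0.04],
    [0,0,0,0,0,0,0.04],
  ],
)

```text
t: 12.25
tcp_pos: [511.3, -81.8, 163.6]
eef_rot: [[1.0, 0.016, 0.006], [0.016, -1.0, 0.0], [0.006, -0.0, -1.0]]
wrist_force: [0.8, 0.2, -0.8]
width: 39.8
```

```bash
python3 go.py 452.3 -282.5 150 0.9
```

```text
t 12.25 pos [511.3 -81.8 163.6] yaw 0.91 shift m [-0.0622  0.1998  0.0132] | 0.21 rotvec [-0.01 -0.33  0.01] F [ 0.8  0.2 -0.8] w 39.8
```

Request:
carry_out(
  commands=[
    [-0.012,0.04,0,0,-0.3,0,0.04],
    [-0.012,0.04,0,0,0,0,0.04],
    [-0.012,0.04,0,0,0,0,0.04],
    [-0.012,0.04,0,0,0,0,0.04],
    [-0.012,0.035,0,0,0,0,0.04],
  ],
)

```text
t: 12.75
tcp_pos: [461.1, -276.5, 163.6]
eef_rot: [[0.999, 0.034, 0.009], [0.034, -0.999, 0.003], [0.01, -0.003, -1.0]]
wrist_force: [-0.1, 0.5, 0.8]
width: 39.7
```

Request:
carry_out(
  commands=[
    [0,0,0.01,0,0,0,0.04],
    [0,0,0,0,0,0,0.04],
  ],
)

```text
t: 12.95
tcp_pos: [458.5, -283.2, 153.5]
eef_rot: [[1.0, 0.023, 0.01], [0.023, -1.0, -0.001], [0.01, 0.001, -1.0]]
wrist_force: [0.6, 0.7, -0.8]
width: 40.3
```

```bash
python3 go.py 452.3 -282.5 110 0.9; python3 - <<'E'
import sys;sys.path.insert(0,".")
from station import cams
from h import *
S=cams.grab_frame("side");T=cams.grab_frame("top");np.savez("side3.npz",**S);np.savez("top3.npz",**T)
a=cv2.resize(S["color"][170:270,295:385],(390,433),interpolation=2);b=cv2.resize(T["color"][170:280,260:360],(394,433),interpolation=2)
cv2.imwrite("pics/b2.png",np.hstack([a,b]))
E
```

```text
t 12.95 pos [ 458.5 -283.2  153.5] yaw 1.34 shift m [-0.0066 -0.0009  0.0435] | 0.044 rotvec [ 0.07 -0.59  0.44] F [ 0.6  0.7 -0.8] w 40.3
```

View pics/b2.png

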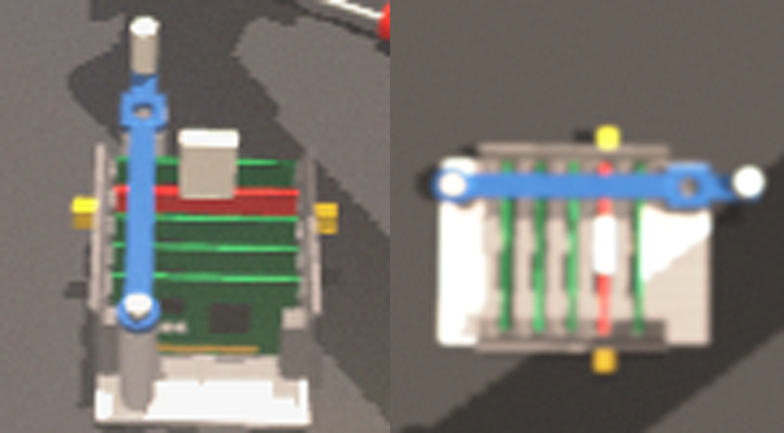

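Bar lies over the boards, red board level in the marked slot. Bar hole at side px ≈(327.9,195), top px ≈(335.7,216.8).

```bash
python3 - <<'E'
from h import *
S=dict(np.load("side3.npz"));T=dict(np.load("top3.npz"));S0=dict(np.load("side0.npz"));T0=dict(np.load("top0.npz"))
def hole(f,c,ch,zz):
    u,v=int(round(c[0])),int(round(c[1]));p=f["color"][v-3:v+4,u-3:u+4].astype(float)[...,ch]
    w=np.clip(np.percentile(p,60)-p,0,None);yy,xx=np.indices(w.shape)-3;w[(xx**2+yy**2)>8]=0
    q=(u+(w*xx).sum()/w.sum(),v+(w*yy).sum()/w.sum());return q
b=[hole(S,(327.9,195),0,88),hole(T,(335.7,216.8),0,88)];p=[hole(S0,(327.8,197.2),1,80),hole(T0,(335.3,217.2),1,80)]
for n,h,z in(("bar",b,88),("post",p,80)):
    print(n,np.round(h,2),"S",ray([S,S][0],h[0],z).round(1),"T",ray(T,h[1],z).round(1),"tri",tri((S,T),h).round(1))
# cap + knob tops
for n,f,w,zr in(("S",S,(320,170,340,195),(114,130)),("T",T,(340,208,356,226),(114,130))):
    W=cloud(f);w0=np.zeros(W.shape[:2],bool);w0[w[1]:w[3],w[0]:w[2]]=1;q=W[w0&(W[...,2]>zr[0])&(W[...,2]<zr[1])];print(n,"knobtop",len(q),q.mean(0).round(1))
# tilt of red board top edge: z along x
for n,f in(("S",S),("T",T)):
    W=cloud(f);m=(cv2.inRange(hsv(f),(0,150,50),(7,255,255))>0)&(abs(W[...,0]-471)<60)&(abs(W[...,1]+3)<12)&(W[...,2]>73);q=W[m];print(n,"red top",len(q),np.percentile(q[:,2],[50,95]).round(1),np.polyfit(q[:,0]-471,q[:,1],1).round(3))
E
```

```text
bar [[327.72 194.87]
 [335.83 216.83]] S [506.2 -50.   88. ] T [508.4 -51.4  88. ] tri [507.4 -51.4  86.6]
post [[327.78 197.16]
 [335.37 217.29]] S [506.  -49.6  80. ] T [508.  -50.8  80. ] tri [507.1 -50.8  78.7]
S knobtop 27 [506.2 -81.6 119.2]
T knobtop 31 [508.8 -81.4 120.3]
S red top 40 [76. 78.] [ 0.008 -1.622]
T red top 5 [76.4 77.8] [0.028 0.343]
```

Request:
carry_out(
  commands=[
    [-0.0065,-0.001,0.018,0,-0.6,0.4,0.04],
    [0,0,0.018,0,0,0,0.04],
    [0,0,0,0,0,0,0.04],
  ],
)

```text
t: 13.35
tcp_pos: [454.8, -278.5, 116.4]
eef_rot: [[1.0, 0.024, 0.002], [0.024, -1.0, -0.001], [0.002, 0.001, -1.0]]
wrist_force: [-0.8, 0.5, -0.9]
width: 40.0
```

```bash
python3 go.py 452.3 -282.7 57 0.9
```

```text
t 13.35 pos [ 454.8 -278.5  116.4] yaw 1.39 shift m [-0.0027  0.0041  0.0594] | 0.06 rotvec [ 0.05 -0.1   0.49] F [-0.8  0.5 -0.9] w 40.0
```

Request:
carry_out(
  commands=[
    [-0.0025,0.004,0.02,0,0,0.4,0.04],
    [0,0,0.02,0,0,0,0.04],
    [0,0,0.012,0,0,0,0.04],
    [0,0,0,0,0,0,0.04],
  ],
)

```text
t: 13.75
tcp_pos: [454.3, -278.7, 62.4]
eef_rot: [[1.0, 0.024, 0.002], [0.024, -1.0, 0.001], [0.002, -0.001, -1.0]]
wrist_force: [-0.5, -0.9, -0.3]
width: 39.9
```

```bash
python3 go.py 452.3 -282.7 57 0.9
```

```text
t 13.75 pos [ 454.3 -278.7   62.4] yaw 1.36 shift m [-0.0021  0.0039  0.0054] | 0.007 rotvec [-0.04 -0.1   0.46] F [-0.5 -0.9 -0.3] w 39.9
```

Request:
carry_out(
  commands=[
    [-0.002,0.004,0.005,0,0,0.4,0.04],
    [0,0,0,0,0,0,0.04],
  ],
)

```text
t: 13.95
tcp_pos: [453.1, -282.9, 58.0]
eef_rot: [[1.0, 0.017, 0.003], [0.017, -1.0, 0.0], [0.003, -0.0, -1.0]]
wrist_force: [0.1, -0.6, 0.2]
width: 40.2
```

```bash
python3 go.py 452.3 -282.7 57 0.9
```

```text
t 13.95 pos [ 453.1 -282.9   58. ] yaw 1.0 shift m [-0.0008 -0.0002  0.001 ] | 0.001 rotvec [-0.01 -0.16  0.1 ] F [ 0.1 -0.6  0.2] w 40.2
```

Request:
carry_out(
  commands=[
    [-0.0008,0,0.0005,0,0,0,0],
    [0,0,0,0,0,0,0],
    [0,0,0,0,0,0,0],
    [0,0,0,0,0,0,0],
  ],
)

```text
t: 14.35
tcp_pos: [453.5, -283.8, 59.4]
eef_rot: [[1.0, 0.017, 0.006], [0.017, -1.0, -0.001], [0.006, 0.001, -1.0]]
wrist_force: [-0.6, -0.5, -0.1]
width: 12.0
```

Request:
carry_out(
  commands=[
    [0,0,-0.012,0,0,0,0],
    [0,0,-0.015,0,0,0,0],
    [0,0,-0.02,0,0,0,0],
    [0,0,-0.04,0,0,0,0],
    [0,0,-0.04,0,0,0,0],
  ],
)

```text
t: 14.85
tcp_pos: [449.5, -282.1, 189.8]
eef_rot: [[1.0, 0.016, -0.003], [0.016, -1.0, 0.002], [-0.003, -0.002, -1.0]]
wrist_force: [1.2, -0.2, -0.5]
width: 11.6
```

```bash
python3 go.py 507.2 -50.8 190 0.9
```

```text
t 14.85 pos [ 449.5 -282.1  189.8] yaw 0.89 shift m [ 6.130e-02 -2.304e-01  1.000e-04] | 0.238 rotvec [-0.14  0.16 -0.01] F [ 1.2 -0.2 -0.5] w 11.6
```

Request:
carry_out(
  commands=[
    [0.012,-0.045,0,0,0,0,0],
    [0.012,-0.045,0,0,0,0,0],
    [0.012,-0.045,0,0,0,0,0],
    [0.012,-0.045,0,0,0,0,0],
    [0.008,-0.03,0,0,0,0,0],
  ],
)

```text
t: 15.35
tcp_pos: [508.7, -76.0, 204.7]
eef_rot: [[1.0, -0.002, 0.021], [-0.002, -1.0, -0.004], [0.021, 0.004, -1.0]]
wrist_force: [0.5, 0.4, -0.9]
width: 11.8
```

Request:
carry_out(
  commands=[
    [0.003,-0.012,0,0,0,0,0],
    [0,0,0,0,0,0,0],
  ],
)

```text
t: 15.55
tcp_pos: [513.2, -59.0, 206.7]
eef_rot: [[1.0, 0.006, 0.024], [0.006, -1.0, -0.002], [0.024, 0.002, -1.0]]
wrist_force: [-0.1, -0.7, -0.7]
width: 11.8
```

```bash
python3 go.py 507.2 -50.8 150 0.9
```

```text
t 15.55 pos [513.2 -59.  206.7] yaw 0.37 shift m [-0.0073 -0.0084  0.0565] | 0.058 rotvec [ 0.13 -1.36 -0.53] F [-0.1 -0.7 -0.7] w 11.8
```

Request:
carry_out(
  commands=[
    [-0.0073,-0.0084,0.02,0.1,-1.4,-0.5,0],
    [0,0,0.02,0,0,0,0],
    [0,0,0,0,0,0,0],
  ],
)

```text
t: 15.85
tcp_pos: [504.5, -55.6, 165.3]
eef_rot: [[1.0, 0.009, -0.002], [0.009, -1.0, -0.002], [-0.002, 0.002, -1.0]]
wrist_force: [-0.7, -0.0, 0.3]
width: 11.7
```

```bash
python3 go.py 507.2 -50.8 145 0.9
```

```text
t 15.85 pos [504.5 -55.6 165.3] yaw 0.51 shift m [ 0.0028 -0.0048  0.0203] | 0.021 rotvec [ 0.1   0.12 -0.39] F [-0.7 -0.   0.3] w 11.7
```

Request:
carry_out(
  commands=[
    [0.0028,-0.0048,0.01,0.1,0.1,-0.4,0],
    [0,0,0.008,0,0,0,0],
    [0,0,0,0,0,0,0],
  ],
)

```text
t: 16.15
tcp_pos: [506.2, -54.1, 145.8]
eef_rot: [[1.0, 0.01, -0.002], [0.01, -1.0, -0.001], [-0.002, 0.001, -1.0]]
wrist_force: [-1.0, 0.2, -0.2]
width: 11.7
```

```bash
python3 go.py 507.2 -50.8 145 0.9;  python3 - <<'E'
import sys;sys.path.insert(0,".")
from station import cams,ctrl
from h import *
S=cams.grab_frame("side");T=cams.grab_frame("top");np.savez("side4.npz",**S)
cv2.imwrite("pics/p1.png",np.hstack([cv2.resize(S["color"][150:220,300:370],(400,400),interpolation=2),cv2.resize(T["color"][180:250,300:370],(400,400),interpolation=2)]))
E
```

```text
t 16.15 pos [506.2 -54.1 145.8] yaw 0.58 shift m [ 0.0011 -0.0033  0.0007] | 0.004 rotvec [ 0.06  0.12 -0.32] F [-1.   0.2 -0.2] w 11.7
```

View pics/p1.png

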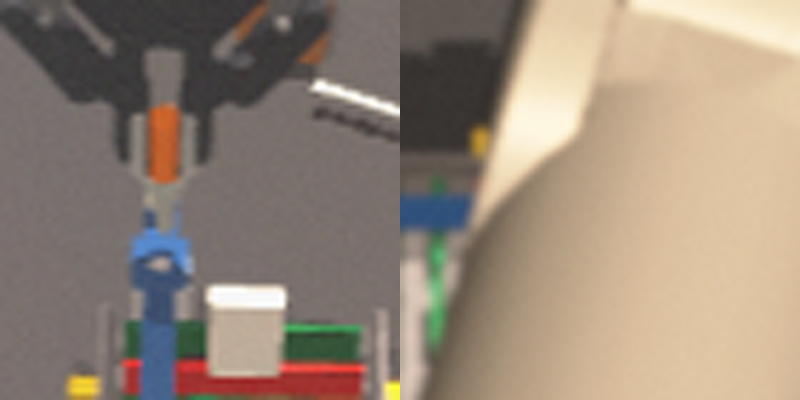

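Side crop: pin hangs just behind the bar hole (orange at crop x≈164, nose ≈(163,225), hole ≈(160,262)); the top view is blocked.

```bash
cat > pinm.py <<'E'
import sys
from station import cams,ctrl
from h import *
S=dict(np.load("side4.npz")) if len(sys.argv)>1 else cams.grab_frame("side")
p=np.array(ctrl.sense()["tcp_pos"]);W=cloud(S)
m=(cv2.inRange(hsv(S),(5,180,80),(18,255,255))>0);m[:,:315]=0;m[:,345:]=0;m[:150]=0;m[215:]=0
v,u=np.nonzero(m);q=W[m];print("orange",len(q),"px",u.mean().round(2),v.mean().round(2),"front surf med",np.nanmedian(q,0).round(1),"z",np.nanpercentile(q[:,2],[3,97]).round(1))
# axis at TCP xy, compare with projections
for z in (60,90): pass
k=np.nanmedian(q[:,2]);a=proj(S,np.array([p[0],p[1],k]));print("proj of TCP axis at that z",a.round(2))
pm=ray(S,(u.mean(),v.mean()),k);print("ray at z",pm.round(1),"TCP",p.round(1))
h=proj(S,np.array([507.2,-51,k]));print("hole axis proj",h.round(2))
E
python3 pinm.py 1
```

```text
orange 48 px 328.35 174.6 front surf med [505.8 -50.3 159.1] z [140.2 171.3]
proj of TCP axis at that z [327.6  173.37]
ray at z [505.1 -50.  159.1] TCP [506.9 -53.9 146.7]
hole axis proj [327.44 174.27]
```

Request:
carry_out(
  commands=[
    [0.001,-0.0033,0,0,0,-0.3,0],
    [0,0,0,0,0,0,0],
  ],
)

```text
t: 16.45
tcp_pos: [508.7, -50.5, 147.5]
eef_rot: [[1.0, 0.016, 0.001], [0.016, -1.0, -0.0], [0.001, 0.0, -1.0]]
wrist_force: [0.1, 0.3, -1.7]
width: 11.9
```

```bash
python3 go.py 507.8 -50.6 142 0.9; python3 pinm.py
```

```text
t 16.45 pos [508.7 -50.5 147.5] yaw 0.92 shift m [-0.001   0.0001  0.0055] | 0.006 rotvec [ 0.03 -0.08  0.02] F [ 0.1  0.3 -1.7] w 11.9
orange 51 px 327.22 174.63 front surf med [508.  -47.2 161.6] z [140.9 172.7]
proj of TCP axis at that z [326.8  173.56]
ray at z [507.6 -47.5 161.6] TCP [508.7 -50.8 147.6]
hole axis proj [327.45 173.53]
```

Request:
carry_out(
  commands=[
    [-0.0012,0,0.006,0,0,0,0],
    [0,0,0.004,0,0,0,0],
  ],
)

```text
t: 16.7
tcp_pos: [508.2, -50.7, 137.9]
eef_rot: [[1.0, 0.016, 0.004], [0.016, -1.0, -0.0], [0.004, 0.0, -1.0]]
wrist_force: [0.3, 0.6, 0.2]
width: 12.0
```

```bash
python3 go.py 507.5 -50.6 102 0.9; python3 pinm.py
```

```text
t 16.7 pos [508.2 -50.7 137.9] yaw 0.94 shift m [-0.0009 -0.0001  0.0359] | 0.036 rotvec [ 0.02 -0.21  0.04] F [0.3 0.6 0.2] w 12.0
orange 49 px 327.47 178.12 front surf med [507.9 -47.1 151.4] z [132.3 162. ]
proj of TCP axis at that z [327.1  176.69]
ray at z [506.9 -46.1 151.4] TCP [508.  -50.6 137.4]
hole axis proj [327.43 176.58]
```

Tip ≈ 89, right at the bar's top face. Lower in small steps, watching force.

Request:
carry_out(
  commands=[
    [-0.0007,0,0.004,0,-0.2,0,0],
    [0,0,0.004,0,0,0,0],
  ],
)

```text
t: 16.95
tcp_pos: [507.3, -50.7, 128.9]
eef_rot: [[1.0, 0.016, -0.001], [0.016, -1.0, -0.001], [-0.001, 0.001, -1.0]]
wrist_force: [-0.4, 0.3, -0.4]
width: 12.0
```

```bash
python3 go.py 507.5 -50.6 102 0.9
```

```text
t 16.95 pos [507.3 -50.7 128.9] yaw 0.94 shift m [ 0.0002 -0.0001  0.0269] | 0.027 rotvec [0.03 0.04 0.04] F [-0.4  0.3 -0.4] w 12.0
```

Request:
carry_out(
  commands=[
    [0,0,0.004,0,0,0,0],
    [0,0,0.004,0,0,0,0],
  ],
)

```text
t: 17.15
tcp_pos: [507.2, -50.6, 120.0]
eef_rot: [[1.0, 0.016, -0.001], [0.016, -1.0, -0.001], [-0.001, 0.001, -1.0]]
wrist_force: [0.4, -0.4, -0.9]
width: 11.9
```

Request:
carry_out(
  commands=[
    [0,0,0.004,0,0,0,0],
    [0,0,0.003,0,0,0,0],
  ],
)

```text
t: 17.35
tcp_pos: [507.1, -50.5, 112.1]
eef_rot: [[1.0, 0.016, -0.001], [0.016, -1.0, -0.001], [-0.001, 0.001, -1.0]]
wrist_force: [-0.3, 0.1, -0.4]
width: 12.3
```

```bash
python3 go.py 507.5 -50.6 102 0.9
```

```text
t 17.35 pos [507.1 -50.5 112.1] yaw 0.94 shift m [0.0004 0.0001 0.0101] | 0.01 rotvec [0.03 0.07 0.04] F [-0.3  0.1 -0.4] w 12.3
```

It is going through both holes freely; seat it.

Request:
carry_out(
  commands=[
    [0,0,0.004,0,0,0,0],
    [0,0,0.003,0,0,0,0],
  ],
)

```text
t: 17.55
tcp_pos: [507.1, -50.6, 104.5]
eef_rot: [[1.0, 0.016, -0.001], [0.016, -1.0, -0.001], [-0.001, 0.001, -1.0]]
wrist_force: [-0.3, -0.1, -0.3]
width: 11.9
```

Request:
carry_out(
  commands=[
    [0,0,0.002,0,0,0,0],
  ],
)

```text
t: 17.65
tcp_pos: [507.1, -50.5, 102.1]
eef_rot: [[1.0, 0.016, -0.002], [0.016, -1.0, -0.001], [-0.002, 0.001, -1.0]]
wrist_force: [0.5, -1.1, 0.5]
width: 11.9
```

```bash
python3 go.py 507.5 -50.6 102 0.9
```

```text
t 17.65 pos [507.1 -50.5 102.1] yaw 0.94 shift m [0.0004 0.0001 0.0001] | 0.0 rotvec [0.04 0.09 0.04] F [ 0.5 -1.1  0.5] w 11.9
```

Request:
carry_out(
  commands=[
    [0,0,0.002,0,0,0,0],
    [0,0,0.001,0,0,0,0],
  ],
)

```text
t: 17.85
tcp_pos: [507.9, -50.6, 101.4]
eef_rot: [[1.0, 0.016, -0.001], [0.016, -1.0, 0.001], [-0.001, -0.001, -1.0]]
wrist_force: [-4.4, 0.4, 12.1]
width: 11.6
```

Flange contact (12 N at the expected height). Release and retreat.

Request:
carry_out(
  commands=[
    [0,0,0,0,0,0,0.03],
    [0,0,0,0,0,0,0.03],
    [0,0,0,0,0,0,0.03],
    [0,0,-0.02,0,0,0,0.03],
    [0,0,-0.03,0,0,0,0.03],
  ],
)

```text
t: 18.35
tcp_pos: [505.1, -50.7, 149.2]
eef_rot: [[1.0, 0.016, -0.009], [0.016, -1.0, -0.0], [-0.009, 0.0, -1.0]]
wrist_force: [1.8, 0.5, -0.2]
width: 30.1
```

Request:
carry_out(
  commands=[
    [0,0,-0.03,0,0,0,0.04],
    [0,0,-0.03,0,0,0,0.04],
    [-0.005,0.04,0,0,0,0,0.04],
    [-0.005,0.04,0,0,0,0,0.04],
    [-0.005,0.04,0,0,0,0,0.04],
  ],
)

```text
t: 18.85
tcp_pos: [497.5, -166.3, 214.5]
eef_rot: [[0.999, 0.033, -0.001], [0.033, -0.999, 0.003], [-0.001, -0.003, -1.0]]
wrist_force: [1.5, -0.3, 0.6]
width: 40.2
```

Request:
carry_out(
  commands=[
    [-0.005,0.04,0,0,0,0,0.04],
    [-0.005,0.04,0,0,0,0,0.04],
    [0,0.03,0,0,0,0,0.04],
    [0,0,0,0,0,0,0.04],
  ],
)

```text
t: 19.25
tcp_pos: [488.1, -286.9, 214.4]
eef_rot: [[1.0, 0.026, -0.0], [0.026, -1.0, -0.001], [-0.0, 0.001, -1.0]]
wrist_force: [0.6, 0.1, 0.0]
width: 39.9
```

```bash
python3 - <<'E'
from station import cams,ctrl
from h import *
S=cams.grab_frame("side");T=cams.grab_frame("top")
for n,f in(("S",S),("T",T)):
    W=cloud(f);m=(cv2.inRange(hsv(f),(5,180,80),(18,255,255))>0)&(abs(W[...,0]-507)<20)&(abs(W[...,1]+50)<20);q=W[m];print(n,"orange",len(q),np.nanmedian(q,0).round(1),"ztop",np.nanpercentile(q[:,2],[5,95]).round(1))
    m=(cv2.inRange(hsv(f),(0,150,50),(7,255,255))>0)&(abs(W[...,0]-471)<60)&(abs(W[...,1]+3)<12);q=W[m];print(" red z95",np.percentile(q[:,2],95).round(1))
    m=(abs(W[...,0]-471)<20)&(abs(W[...,1]+3)<12)&(W[...,2]>100);print(" tab top",np.percentile(W[m][:,2],95).round(1))
print(ctrl.sense()["t"])
cv2.imwrite("pics/f.png",np.hstack([cv2.resize(S["color"][120:360,200:440],(400,400),interpolation=2),cv2.resize(T["color"][170:270,260:360],(400,400),interpolation=2)]))
E
```

```text
S orange 34 [506.7 -46.8 112.4] ztop [ 99.9 123.9]
 red z95 77.8
 tab top 123.6
T orange 0 [nan nan nan] ztop nan
 red z95 77.7
 tab top 124.1
19.35
  return np.nanmean(a, axis, out=out, keepdims=keepdims)
  return np.nanmean(a, axis, out=out, keepdims=keepdims)
```

View pics/f.png

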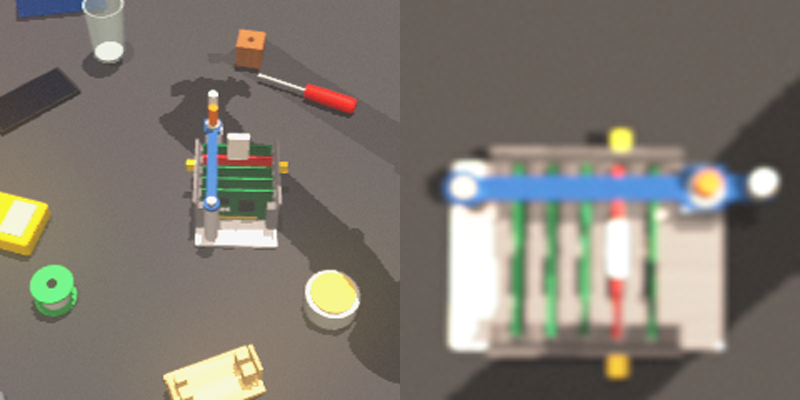

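Everything is in place: pin standing in the bar's hole (top-crop 706,184), orange reaching about 124 mm (126 expected when home), bystanders where they were.

```bash
python3 -c "
from station import workorder
print(workorder.sign_off())"
```

```text
the job is handed in; nothing more can be done
None
```

The job is done and handed in at about 19.4 s of robot time. I put the red board in the slot marked by the yellow clips and swung the blue bar over the boards. I then pushed the pin down through the bar and the post.

**Board:** I pressed it down until the rack floor pushed back with 33 N. Its top edge then measured about 77.8 mm, against 78 mm for a seated board.

**Bar:** After I let go of it, its hole was within about 1 mm of the post hole in both cameras.

**Pin:** It passed both holes without resistance and stopped on its flange with 12 N. The top of the grip measured about 124 mm, where 126 mm is expected when home. That was the 95th percentile of the side camera's depth points, so it reads low.

**Surroundings:** The final pictures show the green boards in their slots, and the spool, tin, tumbler and screwdriver look unmoved; I checked them by eye only.

**Checks that disagreed or failed:**
- The two cameras differed by about 2 mm in x, so I averaged them and lined up the board and the pin in the side view.
- The top camera was blocked by the arm during both insertions.
- The top camera also found no orange pixels in the final colour check, although the pin can be seen there in the picture.

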